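# Press a module's cap home with bench-mounted locking pliers

### The arm

A 7-joint arm with a two-finger parallel gripper is mounted at the origin on the work surface. World frame = base frame: x ahead of the robot, y to its left, z up, the work surface at z = 0. Lengths are in m, angles in rad, forces in N, time in s.
With the tool pointing down it reaches from about 0.425 to 0.925 m from the base axis. Payload 6.8 kg.
Tool frame: the origin (TCP) lies at the very end of the fingers, on their centre line; the grasp point (between the pads) lies 19 mm behind it; z points along the fingers, x is the direction in which the jaws open and shut, and the axes are right-handed (so a half turn about z gives the same grasp; the last joint's range is limited). The gripper opens to 85 mm and grips with 20 to 120 N. Pads are 22 mm wide; open, the fingers measure 114 mm over their backs; the gripper's body (76 mm by 85 mm) begins 54 mm behind the grasp point. The pads swing forward as they close: fully open they stand 13 mm farther back than shut.
Start: joints at [-1.3, 0.477, 0.022, 1.555, -0.011, 1.109, -0.083], TCP at [0.25, 0.627, 0.231] pointing down, gripper open.
Joint ranges: [-2.96, 2.96], [-0.34, 2.1], [-1.41, 1.46], [0.24, 2.44], [-1.37, 4.51], [0.17, 1.92], [-2.96, 2.96]. Speed limits (rad/s): [2.39, 2.39, 3.14, 3.14, 3.14, 3.14, 3.14].

### API

Orientations are given as a rotation vector (axis times angle).
In Python, from bench import * gives the robot as it stands.
- The arm moves only by the tool servo_tool, never from a script. Its argument "increments" is one flat list of numbers, 7 for each row, row after row: the shift along the tool's x, y, z in mm, then the turn, a rotation vector about the tool's x, y, z in rad, then the finger opening in mm, from 0 to 85.4. In form: [tx, ty, tz, wx, wy, wz, fingers, tx, ty, tz, wx, wy, wz, fingers, ...]. A call has exactly 8 rows; each row shifts and turns the commanded pose from where the row before left it, along the tool's axes as they then stand; what a row does not reach is not made up. A row lasts 1/8 s, in which the tool goes at most 62.5 mm and 10.7 degrees, less where a joint would pass 70% of its speed; a pose out of reach is approached as far as the arm can. A call is refused whole if a number of a shift passes 62.5 or a number of a turn 0.188, either way. A call with a gripper value outside its range is refused whole. The fingers move at their own pace and stop on an object; "squeeze" is the grip in N (left out, the last holds). Time passes only in rows, so rows that do not move let the fingers close, or fill a call up. It gives the time, the measured TCP pose, the force and the opening at its end, in the units of the state.
- get_obs(): the state, without advancing time (a new reading comes with each control period).
- grab_frame(name): name is "scene" or "top" or "wrist"; returns (picture, depth): 480x640x3 uint8, red, green, blue; 480x640 float32, m along the optical axis (not along the pixel's ray), 0 where there is no reading.
- calibration(name): a dict with "fx", "fy", "cx", "cy" (pixels), "eye" and "orientation" of the camera in the world; the wrist camera has in their place "T_tool_cam" (4x4, takes a point from camera to tool coordinates, whose origin is the TCP and whose axes are the tool frame's). Camera axes: x right, y up, looking along -z (the intrinsics and any distortion apply to the point x, -y, -z); pixel columns grow to the right and rows downward; lengths in m; the calibration is good to about 2 mm. A picture is of the moment at which its call begins: read the wrist's pose just before it. calibration takes no time and is no camera call.
- hand_in(): hands the job in, once; it reports no verdict.
The state is a dict: "clock": time; "joints": joint angles; "qvel": joint speeds; "tau": joint torques, N m; "tcp_pos": TCP position; "orientation": TCP orientation; "contact_force": force on the tool from outside, world axes, zero at the start; "moment": the same for the moment, N m; "grip_width": finger opening in m.
Only numpy, scipy, OpenCV 4.12 (cv2) and the standard library are available. Lean on these libraries where they do the work, as an engineer would, in place of code of your own. Each camera call takes 0.05 s, during which the arm holds its last target.

### The job

Push the slide with the module gently inwards until it is fully home between the jaws of the bench-mounted locking pliers. Then squeeze the handles until they snap over centre and stay shut by themselves, which presses the module's cap flush, and after that open the pliers again by pulling the release lever outwards. Be gentle, with no more than about 25 N on the slide, the moving handle or its lever, leave the other things alone and let go of everything at the end.

Things in the scene. Friction and masses are not known exactly. Their poses are not given: they have to be found in the camera images.
- fixture: Aluminium base plate 290 x 150 x 12 mm fixed to the bench; steel locking pliers lie flat above it. Origin on the bench under the gap between the handles. +x runs along the pliers to the jaws (plate from x -90 to +200 mm), +y from the fixed to the moving handle, z up.
- fixed_grip (a point): Middle of the outer face of the fixed handle, 55 mm above the bench, opposite the squeezing place (fixture x -60, y -16). The fixed handle is a bar along the fixture's x, 8 mm thick, z 45 to 65 mm, x -90 to +60; the 16 mm round knob of the adjusting screw sticks out of its end to x -104. It does not move.
- handle: Moving handle, a steel bar 8 mm thick, z 45 to 65 mm, 120 mm long. Origin on its pivot pin (fixture x 35, y 12, z 55 mm); own -x runs to its free end, own +y is its outer side. Open, it stands 0.345 rad off the fixed handle; it closes by 0.25 to 0.45 rad, as the adjusting screw happens to be set, so the shut position must be felt. Carries the release lever.
- handle_grip (a point): Where to squeeze: middle of the moving bar's thickness and height, 95 mm from its pivot pin, 25 mm from its free end. Width over both handles here: about 65 mm open, 22 to 41 mm shut. A spring resists with up to about 14 N here, falls away near the end (over centre), then the handle jumps the last few mm to a hard stop and stays.
- lever_hook (a point): On the release lever's tail, mid thickness and height, 60 mm from the lever's pin (pin 112 mm from the handle's pivot). Steel bar 7 mm thick, z 47 to 63 mm, continuing the moving handle past its free end; a 14 mm round end lies 13 mm further. When shut, its inner side is free. Pulled outwards (away from the fixed handle) 10 to 30 mm with 1 to 5 N, it breaks the lock and the handle springs open.
- lever (a joint): Turn of the release lever against the handle, rad: 0 at rest (spring-returned), grows as its tail is pulled outwards, 0.5 at its limit. The lock breaks at roughly 0.15 to 0.3.
- travel (a joint): Travel of the slide with the module, m: starts anywhere from 0 to 0.03 (out), 0.060 fully home against its hard stop. Friction about 2.5 N.
- slide: Grey slide on a rail beyond the jaws, carrying the finned aluminium module (50 x 20 x 20 mm). Origin at the module's centre, 54 mm above the bench; axes as those of the fixture. At its outer (+x) end stands a push plate 6 mm thick, 40 mm wide, its top 84 mm above the bench. Pushed along the fixture's -x, it brings the module home between the jaws.
- push_face (a point): Centre of the upper part of the push plate's outer face (the face on the fixture's +x side), 66 mm above the bench.
- cap (a joint): How far the module's dark cap (26 x 14 mm, on the +y side of the aluminium module, 3 mm proud at the start) is pressed in, m: 0 at the start, 0.003 flush.
- driver: Bystander: screwdriver with a black handle lying on the bench, to the robot's right. Origin at its middle underside.
- spare: Bystander: spare finned aluminium module 50 x 28 x 24 mm, to the robot's left. Origin: centre of its underside.
- tray: Bystander: black open tray 100 x 140 x 35 mm, right and beyond. Origin: centre of its underside.
- mug: Bystander: white mug, 80 mm across, 90 mm high, left and beyond. Origin: centre of its underside.

How it is judged:
On the way, in this order (a step that is already met when the one before it is completed fails the run):
1. the slide is fully home (within 2 mm), the pliers still open (value of joint travel above 0.058 m and y of handle_grip in the frame of fixture above 0.036 m), for 0.2 s.
2. the pliers are locked: the moving handle stays shut with nothing touching it, and the cap is flush within 0.6 mm (y of handle_grip in the frame of fixture below 0.03 m and contact force between handle and the fingers below 0.5 N and value of joint cap above 0.0024 m and value of joint travel above 0.058 m and contact force between handle and the arm below 0.5 N), for 0.3 s.
3. the release lever is pulled while the handle is still shut (value of joint lever above 0.1 rad and y of handle_grip in the frame of fixture below 0.03 m), for 0.02 s.
At the end, for the whole second after the job is handed in: The slide is home (within 3 mm), the cap flush (within 0.6 mm), the pliers sprung fully open (handle_grip more than 36 mm from the fixture's x axis), the release lever back at rest, and nothing is being touched (value of joint travel above 0.057 m and value of joint cap above 0.0024 m and y of handle_grip in the frame of fixture above 0.036 m and value of joint lever below 0.06 rad and contact force between each of handle, slide and the fingers below 0.5 N).
It fails at once if the moving handle or its lever is loaded with more than 30 N (contact force between handle and the arm above 30 N).
It fails at once if the moving handle or its lever is loaded with more than 30 N by the fingers (contact force between handle and the fingers above 30 N).
It fails at once if the slide is pushed with more than 30 N (contact force between slide and the fingers above 30 N).
It fails at once if a bystander is moved by more than 30 mm (distance of any of driver, spare, tray, mug from where it was at the start of the episode above 0.03 m).
It also fails if it takes over 72 s, if anything falls off the work surface, if the arm or the gripper's body presses on something with over 40 N, if the wrist force passes 120 N, or if a joint passes its speed limit or range.

## Working session

There is one attempt and no reset: what is moved stays moved. The work goes in short steps, Python scripts to look and compute and a tool call to move; the robot and the scene stay as the last step left them, time stands still between calls to the robot, and variables do not carry over. Pictures are saved under pics/ and viewed, and the job is handed in when it is done.

Besides the shell and the picture viewer there is one more tool, called after "Emit:" as name(argument=value, ...) on one line, values as JSON. servo_tool: Moves the arm, as the interface text tells. Its arguments: {"type":"object","properties":{"increments":{"type":"array","items":{"type":"number"}},"squeeze":{"type":"number"}},"required":["increments"]}

```bash
mkdir -p pics; ls; cat > h.py <<'E'
from bench import *
import numpy as np, cv2
from scipy.spatial.transform import Rotation as R
def save(n,name):
    im,d=grab_frame(n); cv2.imwrite(f'pics/{name}.png',im[:,:,::-1]); np.save(f'pics/{name}.npy',d); return im,d
def camT(n):
    c=calibration(n); 
    if 'eye' in c:
        T=np.eye(4);o=np.array(c['orientation'],float)
        T[:3,:3]=o if o.shape==(3,3) else R.from_rotvec(o).as_matrix(); T[:3,3]=c['eye']
    else:
        s=get_obs();W=np.eye(4);W[:3,:3]=R.from_rotvec(s['orientation']).as_matrix();W[:3,3]=s['tcp_pos'];T=W@np.array(c['T_tool_cam'])
    return c,T
def cloud(n,d):
    c,T=camT(n); v,u=np.mgrid[:480,:640]
    p=np.stack([(u-c['cx'])/c['fx']*d,-(v-c['cy'])/c['fy']*d,-d],-1)
    return p@T[:3,:3].T+T[:3,3]
E
python3 - <<'E'
from h import *
s=get_obs();print(s)
for n in ['scene','top']:
    save(n,n+'0'); print(calibration(n))
print(calibration('wrist'))
E
```

```text
pics
{'clock': 0.0, 'joints': array([-1.30009867,  0.47780513,  0.02230615,  1.55648664, -0.01148022,
        1.1092766 , -0.08312963]), 'qvel': array([ 4.28392141e-05,  2.68440935e-04,  3.59073682e-04, -5.60764516e-06,
        4.46103042e-04,  1.52985786e-04, -4.31910146e-04]), 'tau': array([ 2.11194138e-04, -5.96451473e+01,  1.60790406e+00, -2.81193870e+01,
        1.24328246e-02,  9.45068139e-03,  1.60399668e-05]), 'tcp_pos': array([0.24939477, 0.62658671, 0.23030683]), 'orientation': array([ 2.59896481e+00,  1.76288239e+00, -2.27074370e-03]), 'contact_force': array([ 0.02891644,  0.21557631, -0.08039452]), 'moment': array([ 0.02700259, -0.00408925, -0.03716877]), 'grip_width': 0.08523368466209892}
{'fx': 476.4242389982409, 'fy': 476.4242389982409, 'cx': 318.19966949142025, 'cy': 241.70174116367042, 'eye': array([ 1.17050369, -0.61377896,  1.04160749]), 'orientation': array([0.67589171, 0.29415697, 0.73558735])}
{'fx': 466.90660607721406, 'fy': 466.90660607721406, 'cx': 321.33944810844116, 'cy': 241.03260358372336, 'eye': array([ 0.3840658 , -0.02478752,  1.09193828]), 'orientation': array([ 0.16206241, -0.12856864, -1.56499376])}
{'fx': 372.6253202719775, 'fy': 372.6253202719775, 'cx': 309.50000560691797, 'cy': 234.34408519624128, 'T_tool_cam': array([[ 9.99999490e-01,  2.47774935e-04,  9.78695480e-04,
         9.65833879e-05],
       [ 5.41302625e-04, -9.49883043e-01, -3.12605040e-01,
        -7.94685729e-02],
       [ 8.52190547e-04,  3.12605411e-01, -9.49882693e-01,
        -1.43416501e-01],
       [ 0.00000000e+00,  0.00000000e+00,  0.00000000e+00,
         1.00000000e+00]])}
```

View pics/scene0.png

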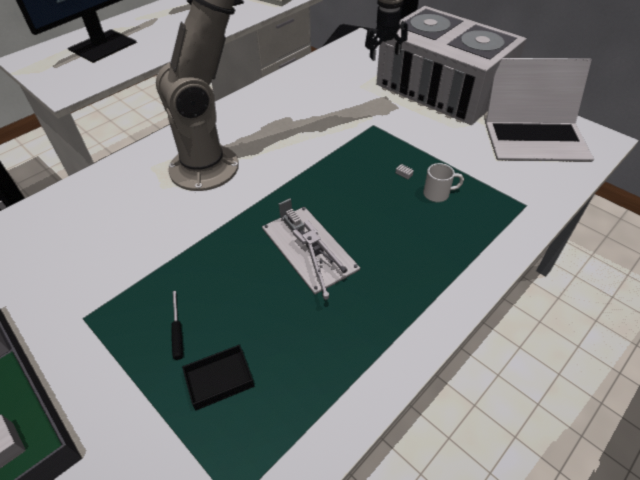

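View pics/top0.png

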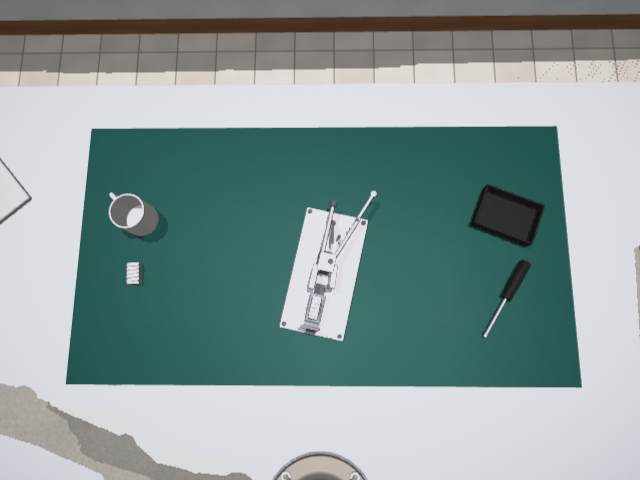

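```bash
cat > a.py <<'E'
from h import *
im=cv2.imread('pics/top0.png');d=np.load('pics/top0.npy');P=cloud('top',d)
# bench check
print('bench z',[P[r,c,2].round(4) for r,c in [(150,150),(350,450),(200,250),(330,250)]])
sub=(slice(180,360),slice(260,400))
bench=np.median(P[300:330,200:260,2])
g=(im[...,2]>60)&(abs(P[...,2]-bench-0.012)<0.007); m=np.zeros(g.shape,bool); m[sub]=g[sub]
pts=P[m][:,:2].astype(np.float32); print(len(pts))
r=cv2.minAreaRect(pts);print(r, cv2.boxPoints(r))
# refine by trimming: search pose via edges
hi=np.zeros(m.shape,bool);hi[sub]=(P[...,2]>0.035)[sub]
q=P[hi];np.save('pics/hi.npy',q)
big=cv2.resize(im[180:360,260:400],None,fx=4,fy=4,interpolation=cv2.INTER_CUBIC)[:,:]
cv2.imwrite('pics/topc.png',cv2.resize(im[190:345,265:400],None,fx=3.8,fy=3.8,interpolation=cv2.INTER_CUBIC))
E
python3 a.py
```

```text
bench z [np.float64(-0.0001), np.float64(-0.0013), np.float64(-0.0013), np.float64(0.0005)]
6195
((0.49667713046073914, -0.009026944637298584), (0.34491202235221863, 0.28966715931892395), 3.92801833152771) [[ 0.3147047   0.12365263]
 [ 0.33454782 -0.16533408]
 [ 0.67864954 -0.14170653]
 [ 0.65880644  0.14728019]]
```

View pics/topc.png

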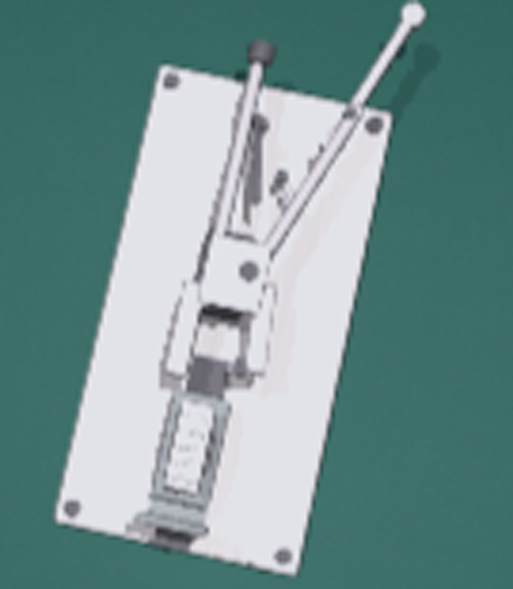

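```bash
cat > b.py <<'E'
from h import *
im=cv2.imread('pics/top0.png')
c,T=camT('top')
def ray(u,v,z):
    d=np.array([(u-c['cx'])/c['fx'],-(v-c['cy'])/c['fy'],-1]);d=T[:3,:3]@d; return T[:3,3]+d*(z-T[2,3])/d[2]
def proj(p):
    q=T[:3,:3].T@(np.array(p)-T[:3,3]); return c['cx']+c['fx']*q[0]/-q[2], c['cy']-c['fy']*q[1]/-q[2]
k=np.array([[160,65],[390,113],[296,575],[57,520]])
W=np.array([ray(265+(x+.5)/3.8-.5,190+(y+.5)/3.8-.5,0.012) for x,y in k])
print(W)
# fixture corners: order far-fixed(-90,-75), far-moving(-90,75), near-moving(200,75), near-fixed(200,-75)
F=np.array([[-.09,-.075],[-.09,.075],[.2,.075],[.2,-.075]])
A=F-F.mean(0);B=W[:,:2]-W[:,:2].mean(0)
th=np.arctan2((A[:,0]*B[:,1]-A[:,1]*B[:,0]).sum(),(A*B).sum())
Rm=np.array([[np.cos(th),-np.sin(th)],[np.sin(th),np.cos(th)]])
t=W[:,:2].mean(0)-Rm@F.mean(0)
print('th',th,'o',t,'res',(W[:,:2]-(F@Rm.T+t))*1000)
np.save('fix.npy',np.r_[t,th])
def w(x,y,z): return np.r_[Rm@[x,y]+t,z]
big=cv2.resize(im[190:345,265:400],None,fx=3.8,fy=3.8)
L=lambda a:((-np.cos(.345))*a/1e3+.035, .012+np.sin(.345)*a/1e3,.065)
for p in [(-.09,-.075,.012),(-.09,.075,.012),(.2,.075,.012),(.2,-.075,.012),(-.104,-.012,.055),(-.06,-.012,.065),L(0),L(95),L(120),L(172),L(185)]:
    u,v=proj(w(*p)); cv2.circle(big,(int((u-265+.5)*3.8),int((v-190+.5)*3.8)),3,(0,0,255),1); print(p,w(*p).round(4))
cv2.imwrite('pics/fit.png',big)
P=cloud('top',np.load('pics/top0.npy'))
f=(P[...,:2]-t)@Rm
m=(P[...,2]>.06)&(f[...,0]>.07)&(f[...,0]<.25)&(abs(f[...,1])<.08)
q=np.c_[f[m],P[m][:,2]];q=q[np.argsort(q[:,0])];print((q[::3]*1000).round())
E
python3 b.py
```

```text
[[ 0.66965555  0.0337204   0.012     ]
 [ 0.63838439 -0.11007942  0.012     ]
 [ 0.35641136 -0.04995367  0.012     ]
 [ 0.3882107   0.09316103  0.012     ]]
th 2.9309617084818314 o [ 0.56694995 -0.01978715] res [[-0.98610533 -1.01796921]
 [-0.8957217   1.86709087]
 [ 0.72201277  1.36052666]
 [ 1.15981427 -2.20964832]]
(-0.09, -0.075, 0.012) [0.6706 0.0347 0.012 ]
(-0.09, 0.075, 0.012) [ 0.6393 -0.1119  0.012 ]
(0.2, 0.075, 0.012) [ 0.3557 -0.0513  0.012 ]
(0.2, -0.075, 0.012) [0.3871 0.0954 0.012 ]
(-0.104, -0.012, 0.055) [ 0.6712 -0.0298  0.055 ]
(-0.06, -0.012, 0.065) [ 0.6281 -0.0206  0.065 ]
(np.float64(0.035), np.float64(0.012), 0.065) [ 0.5302 -0.0242  0.065 ]
(np.float64(-0.054402167997618725), np.float64(0.04412868433854017), 0.065) [ 0.6109 -0.0743  0.065 ]
(np.float64(-0.07792905431278156), np.float64(0.05258360126973495), 0.065) [ 0.6322 -0.0875  0.065 ]
(np.float64(-0.12686497784832024), np.float64(0.0701698284866201), 0.065) [ 0.6763 -0.1149  0.065 ]
(np.float64(-0.13909895873220493), np.float64(0.07456638529084138), 0.065) [ 0.6874 -0.1218  0.065 ]
[[ 70.  24.  65.]
 [ 71. -24.  62.]
 [ 71. -14.  64.]
 ...
 [188. -21.  85.]
 [189. -12.  82.]
 [189. -14.  85.]]
```

View pics/fit.png

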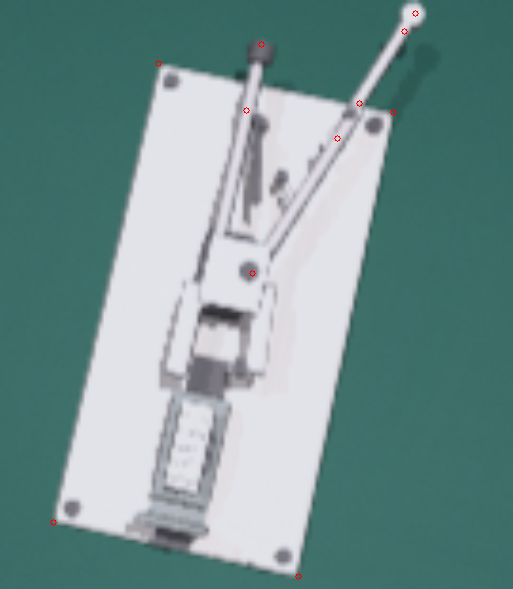

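```bash
cat >> h.py <<'E'
X=np.load('fix.npy') if __import__('os').path.exists('fix.npy') else np.zeros(3)
Rm=np.array([[np.cos(X[2]),-np.sin(X[2])],[np.sin(X[2]),np.cos(X[2])]])
def toF(p): p=np.array(p); return np.concatenate([(p[...,:2]-X[:2])@Rm,p[...,2:]],-1)
def toW(p): p=np.array(p,float); return np.concatenate([p[...,:2]@Rm.T+X[:2],p[...,2:]],-1)
def st():
    s=get_obs();M=R.from_rotvec(s['orientation']).as_matrix()
    cf=s['contact_force'];fF=np.r_[cf[:2]@Rm,cf[2]]
    A=np.c_[(M[:2].T@Rm),M[2]].T
    print('t',round(s['clock'],2),'tcpF mm',(toF(s['tcp_pos'])*1e3).round(1),'W',s['tcp_pos'].round(4),'Fforce',fF.round(2),'grip',round(s['grip_width']*1e3,1),'j',s['joints'].round(2))
    print('axes in F: x',A[:,0].round(3),'y',A[:,1].round(3),'z',A[:,2].round(3)); return s,A
def go(target,A,p):  # tool-axes shift in mm
    print('shift tool mm',(A.T@(np.array(target)-p)*1e3).round(1))
E
python3 - <<'E'
from h import *
P=cloud('top',np.load('pics/top0.npy'));f=toF(P)
m=(f[...,2]>.074)&(f[...,0]>.07)&(f[...,0]<.25)&(abs(f[...,1])<.08)
q=f[m]*1e3;print(len(q),q.min(0),q.max(0),np.median(q,0)); print(q.round())
s=cv2.imread('pics/top0.png')
im,d=cv2.imread('pics/scene0.png'),np.load('pics/scene0.npy');f=toF(cloud('scene',d))
m=(f[...,2]>.07)&(f[...,0]>.07)&(f[...,0]<.25)&(abs(f[...,1])<.08)
q=f[m]*1e3;print(len(q),q.min(0),q.max(0),np.median(q,0))
# handle in scene
m=(f[...,2]>.04)&(f[...,0]<-.03)&(f[...,0]>-.2)&(abs(f[...,1])<.12)
q=f[m]*1e3
for lo in range(-160,-30,10):
    z=q[(q[:,0]>=lo)&(q[:,0]<lo+10)&(q[:,2]>60)]; print(lo,np.sort(z[:,1]).round()[::2])
st()
E
```

```text
1273 [177.79680785 -21.40998123  74.24277739] [ 189.19123399   43.12671942 1091.93827801] [ 177.79680785   43.12671942 1091.93827801]
[[ 178.   43. 1092.]
 [ 178.   43. 1092.]
 [ 178.   43. 1092.]
 ...
 [ 178.   43. 1092.]
 [ 178.   43. 1092.]
 [ 178.   43. 1092.]]
57 [124.86737185 -23.47088524  70.09279992] [187.94452048  18.11051424  84.31319246] [1.81658103e+02 1.58072329e-01 7.63724509e+01]
-160 []
-150 [68. 70. 72. 75. 77. 78.]
-140 [68. 69. 72. 75.]
-130 [66. 68.]
-120 [61. 63. 65. 67.]
-110 [-15. -10.  -7.  61.  63.]
-100 [-13. -10.  56.  61.]
-90 [-13. -11.  -8.  -7.  52.  53.  53.  56.]
-80 [-14. -11. -11.  -8.  47.  47.  51.  54.]
-70 [-14. -13. -10.  -8.  43.  47.  48.  50.  51.]
-60 [-13. -11.  -9.  -1.  38.  40.  43.  44.  46.  47.]
-50 [-14. -12. -10.  -9.  -7.   1.  37.  40.  43.  44.]
-40 [-16. -11. -10.  -9.  -6.   3.  36.  38.  41.  41.]
t 0.1 tcpF mm [ 445.6 -565.8  230.4] W [0.2495 0.6266 0.2304] Fforce [ 0.01 -0.98  0.15] grip 85.2 j [-1.3   0.48  0.02  1.56 -0.01  1.11 -0.08]
axes in F: x [-0.167 -0.986 -0.002] y [-0.986  0.167  0.   ] z [ 0.     0.002 -1.   ]
```

Emit:
servo_tool(increments=[-45,38,0,0,0,0,0,-45,38,0,0,0,0,0,-45,38,0,0,0,0,0,-45,38,0,0,0,0,0,-45,38,0,0,0,0,0,-45,38,0,0,0,0,0,-45,38,0,0,0,0,0,-45,38,0,0,0,0,0], squeeze=20)

```text
clock: 1.1
tcp_pos: [0.3991, 0.1783, 0.2313]
orientation: [-2.6, -1.763, -0.0]
contact_force: [0.7, -0.1, -0.7]
grip_width: 0.0003
```

Emit:
servo_tool(increments=[-45,38,0,0,0,0,0,-45,38,0,0,0,0,0,-30,26,0,0,0,0,0,0,0,0,0.1,0,-0.08,0,0,0,0,0.1,0,-0.08,0,0,0,0,0.1,0,0,0,0,0,0,0.1,0,0,0,0,0,0,0,0,0,0])

```text
clock: 2.1
tcp_pos: [0.4498, 0.0306, 0.2301]
orientation: [-2.184, -1.753, 0.34]
contact_force: [-0.1, 0.3, -0.2]
grip_width: -0.0004
```

```bash
python3 - <<'E'
from h import *
s,A=st(); go([.225,0,.1],A,toF(s['tcp_pos']))
E
```

```text
t 2.1 tcpF mm [125.1 -24.8 230.1] W [0.4498 0.0306 0.2301] Fforce [ 0.18 -0.24 -0.21] grip -0.4 j [-0.43  0.35  0.41  1.85 -0.25  1.36  1.44]
axes in F: x [-0.01  -1.     0.014] y [-0.921  0.004 -0.39 ] z [ 0.39  -0.017 -0.921]
shift tool mm [-27.7 -41.2 158.3]
```

Emit:
servo_tool(increments=[-4,-9,10,0,0,0,0,-4,-9,10,0,0,0,0,-4,-9,10,0,0,0,0,-4,-9,10,0,0,0,0,-3,-9,10,0,0,0,0,-3,-9,10,0,0,0,0,-3,-9,10,0,0,0,0,0,0,0,0,0,0,0])

```text
clock: 3.1
tcp_pos: [0.3596, 0.0259, 0.1906]
orientation: [-2.182, -1.754, 0.338]
contact_force: [0.3, 0.3, 0.1]
grip_width: -0.0003
```

```bash
python3 - <<'E'
from h import *
s,A=st(); go([.225,0,.06],A,toF(s['tcp_pos']))
save('wrist','w1'); save('top','t1')
E
```

```text
t 3.1 tcpF mm [212.3  -1.3 190.6] W [0.3596 0.0259 0.1906] Fforce [-0.23 -0.39  0.09] grip -0.3 j [-0.45  0.25  0.4   2.09 -0.23  1.21  1.43]
axes in F: x [-0.009 -1.     0.016] y [-0.921  0.002 -0.39 ] z [ 0.39  -0.018 -0.921]
shift tool mm [ -3.4  39.2 125.2]
```

View pics/w1.png

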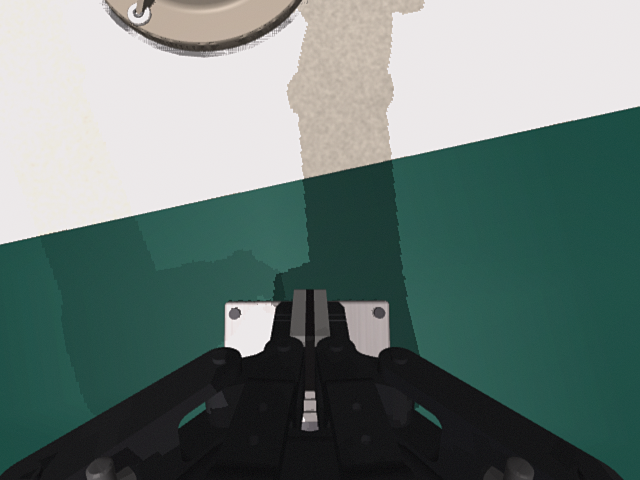

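Emit:
servo_tool(increments=[0,-5,12,0,0,0,0,0,0,18,0,0,0,0,0,6,18,0,0,0,0,0,7,17,0,0,0,0,0,7,17,0,0,0,0,0,7,16,0,0,0,0,0,7,16,0,0,0,0,0,6,10,0,0,0,0])

```text
clock: 4.2
tcp_pos: [0.3451, 0.0314, 0.0621]
orientation: [-2.182, -1.754, 0.338]
contact_force: [-0.1, 0.5, -0.1]
grip_width: 0.0001
```

```bash
python3 - <<'E'
from h import *
s,A=st(); go([.21,0,.062],A,toF(s['tcp_pos']))
im,d=save('scene','s2')
cv2.imwrite('pics/s2c.png',cv2.resize(im[130:330,200:400,::-1],None,fx=3,fy=3))
E
```

```text
t 4.2 tcpF mm [227.6  -3.7  62.1] W [0.3451 0.0314 0.0621] Fforce [ 0.24 -0.51 -0.09] grip 0.1 j [-0.4   0.47  0.33  2.2  -0.35  0.91  1.55]
axes in F: x [-0.009 -1.     0.015] y [-0.921  0.002 -0.39 ] z [ 0.39  -0.018 -0.921]
shift tool mm [-3.5 16.3 -6.8]
```

View pics/s2c.png

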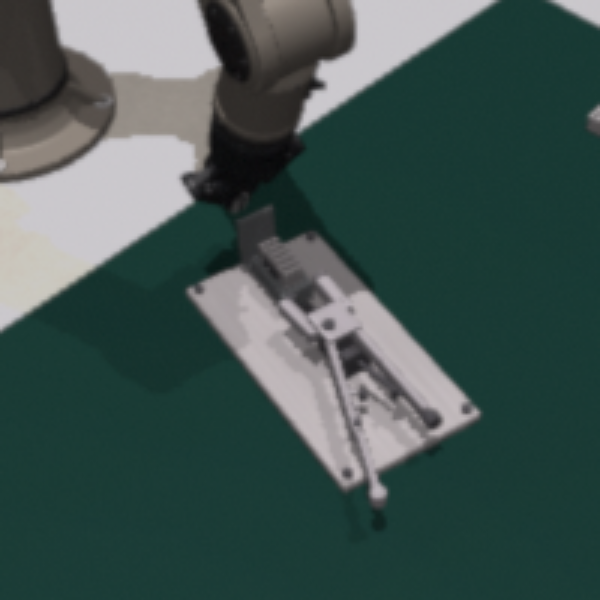

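Emit:
servo_tool(increments=[-0.5,2.3,-1,0,0,0,0,-0.5,2.3,-1,0,0,0,0,-0.5,2.3,-1,0,0,0,0,-0.5,2.3,-1,0,0,0,0,-0.5,2.3,-1,0,0,0,0,-0.5,2.3,-1,0,0,0,0,0,2.3,-1,0,0,0,0,0,2.3,-1,0,0,0,0])

```text
clock: 5.25
tcp_pos: [0.3647, 0.024, 0.0632]
orientation: [-2.183, -1.755, 0.337]
contact_force: [-1.2, 0.4, -0.6]
grip_width: -0.0
```

```bash
python3 - <<'E'
from h import *
s,A=st()
E
```

```text
t 5.25 tcpF mm [206.9  -0.6  63.2] W [0.3647 0.024  0.0632] Fforce [ 1.28 -0.09 -0.61] grip -0.0 j [-0.39  0.49  0.34  2.16 -0.35  0.94  1.57]
axes in F: x [-0.009 -1.     0.016] y [-0.921  0.002 -0.389] z [ 0.389 -0.018 -0.921]
```

Emit:
servo_tool(increments=[0,1.8,-0.8,0,0,0,0,0,1.8,-0.8,0,0,0,0,0,1.8,-0.8,0,0,0,0,0,1.8,-0.8,0,0,0,0,0,1.8,-0.8,0,0,0,0,0,1.8,-0.8,0,0,0,0,0,1.8,-0.8,0,0,0,0,0,1.8,-0.8,0,0,0,0])

```text
clock: 6.25
tcp_pos: [0.3801, 0.0206, 0.0635]
orientation: [-2.183, -1.755, 0.337]
contact_force: [-2.9, 1.1, -1.2]
grip_width: 0.0004
```

```bash
python3 - <<'E'
from h import *
s,A=st()
E
```

```text
t 6.25 tcpF mm [191.1  -0.4  63.5] W [0.3801 0.0206 0.0635] Fforce [ 3.04 -0.52 -1.16] grip 0.4 j [-0.38  0.51  0.34  2.12 -0.34  0.96  1.57]
axes in F: x [-0.009 -1.     0.016] y [-0.921  0.002 -0.389] z [ 0.389 -0.018 -0.921]
```

Emit:
servo_tool(increments=[0,1.4,-0.6,0,0,0,0,0,1.4,-0.6,0,0,0,0,0,1.4,-0.6,0,0,0,0,0,1.4,-0.6,0,0,0,0,0,1.4,-0.6,0,0,0,0,0,1.4,-0.6,0,0,0,0,0,1.4,-0.6,0,0,0,0,0,1.4,-0.6,0,0,0,0])

```text
clock: 7.25
tcp_pos: [0.392, 0.0179, 0.0636]
orientation: [-2.183, -1.755, 0.337]
contact_force: [-2.3, 0.5, 0.3]
grip_width: -0.0
```

Emit:
servo_tool(increments=[0,0.9,-0.4,0,0,0,0,0,0.9,-0.4,0,0,0,0,0,0.9,-0.4,0,0,0,0,0,0.9,-0.4,0,0,0,0,0,0.9,-0.4,0,0,0,0,0,0.9,-0.4,0,0,0,0,0,0.9,-0.4,0,0,0,0,0,0.9,-0.4,0,0,0,0])

```text
clock: 8.25
tcp_pos: [0.3997, 0.0162, 0.0637]
orientation: [-2.183, -1.755, 0.337]
contact_force: [-2.1, 1.0, -1.0]
grip_width: -0.0
```

Emit:
servo_tool(increments=[0,0.9,-0.4,0,0,0,0,0,0.9,-0.4,0,0,0,0,0,0.9,-0.4,0,0,0,0,0,0.9,-0.4,0,0,0,0,0,0.9,-0.4,0,0,0,0,0,0.9,-0.4,0,0,0,0,0,0.9,-0.4,0,0,0,0,0,0.9,-0.4,0,0,0,0])

```text
clock: 9.25
tcp_pos: [0.4073, 0.0145, 0.0639]
orientation: [-2.183, -1.755, 0.337]
contact_force: [-3.3, 1.7, -1.0]
grip_width: 0.0
```

```bash
python3 - <<'E'
from h import *
s,A=st()
im,d=save('top','t3')
cv2.imwrite('pics/t3c.png',cv2.resize(im[190:345,265:400,::-1],None,fx=3.8,fy=3.8))
E
```

```text
t 9.25 tcpF mm [ 1.633e+02 -1.000e-01  6.390e+01] W [0.4073 0.0145 0.0639] Fforce [ 3.62 -0.92 -0.99] grip 0.0 j [-0.36  0.54  0.35  2.06 -0.34  0.99  1.58]
axes in F: x [-0.009 -1.     0.016] y [-0.921  0.002 -0.389] z [ 0.389 -0.018 -0.921]
```

View pics/t3c.png

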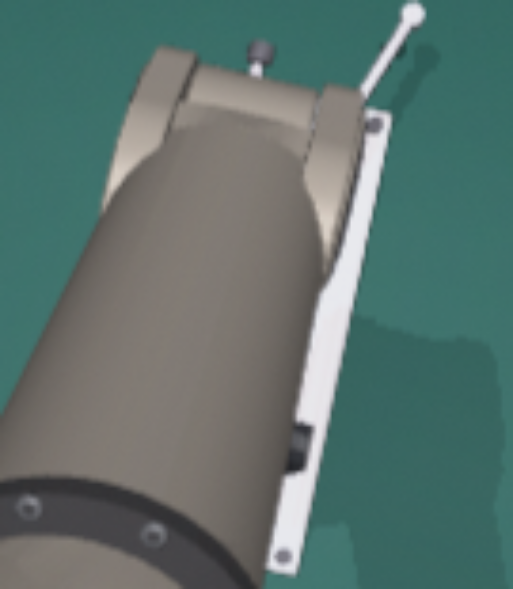

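```bash
python3 - <<'E'
from h import *
im,d=save('scene','s3')
cv2.imwrite('pics/s3c.png',cv2.resize(im[170:300,230:370,::-1],None,fx=4.2,fy=4.2,interpolation=cv2.INTER_CUBIC))
o=cv2.imread('pics/scene0.png')
cv2.imwrite('pics/s0c.png',cv2.resize(o[170:300,230:370],None,fx=4.2,fy=4.2,interpolation=cv2.INTER_CUBIC))
s,A=st()
E
```

```text
t 9.35 tcpF mm [ 1.631e+02 -1.000e-01  6.390e+01] W [0.4075 0.0144 0.0639] Fforce [ 1.73 -0.01 -0.49] grip 0.1 j [-0.36  0.54  0.35  2.06 -0.34  0.99  1.58]
axes in F: x [-0.009 -1.     0.016] y [-0.922  0.002 -0.388] z [ 0.388 -0.018 -0.921]
```

View pics/s3c.png

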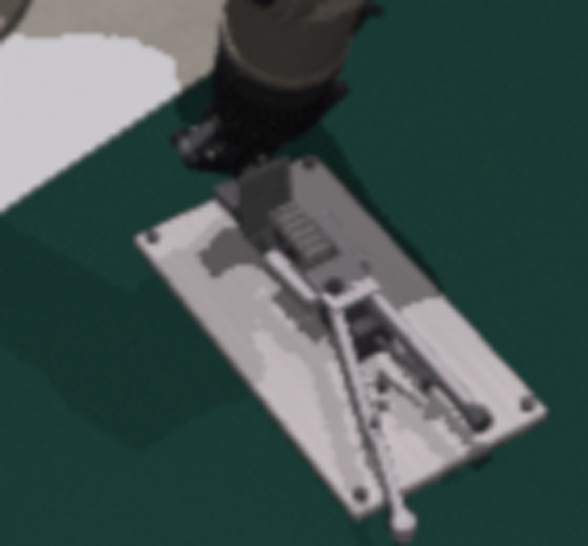

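View pics/s0c.png

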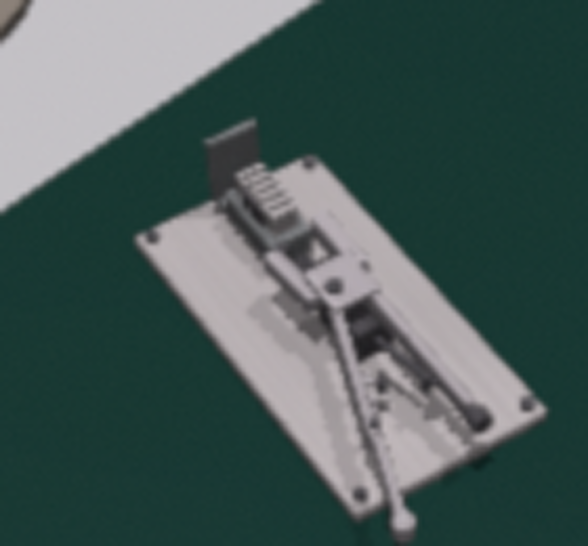

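Emit:
servo_tool(increments=[0,0.2,-0.08,0,0,0,0,0,0.2,-0.08,0,0,0,0,0,0.2,-0.08,0,0,0,0,0,0.2,-0.08,0,0,0,0,0,0.2,-0.08,0,0,0,0,0,0.2,-0.08,0,0,0,0,0,0.2,-0.08,0,0,0,0,0,0.2,-0.08,0,0,0,0])

```text
clock: 10.35
tcp_pos: [0.409, 0.0141, 0.0639]
orientation: [-2.183, -1.755, 0.337]
contact_force: [-2.6, 1.4, -0.6]
grip_width: -0.0
```

Emit:
servo_tool(increments=[0,0.2,-0.08,0,0,0,0,0,0.2,-0.08,0,0,0,0,0,0.2,-0.08,0,0,0,0,0,0.2,-0.08,0,0,0,0,0,0.2,-0.08,0,0,0,0,0,0.2,-0.08,0,0,0,0,0,0.2,-0.08,0,0,0,0,0,0.2,-0.08,0,0,0,0])

```text
clock: 11.35
tcp_pos: [0.4106, 0.0137, 0.0638]
orientation: [-2.183, -1.755, 0.337]
contact_force: [-3.8, 1.0, -0.6]
grip_width: 0.0001
```

Emit:
servo_tool(increments=[0,0.2,-0.08,0,0,0,0,0,0.2,-0.08,0,0,0,0,0,0.2,-0.08,0,0,0,0,0,0.2,-0.08,0,0,0,0,0,0.2,-0.08,0,0,0,0,0,0.2,-0.08,0,0,0,0,0,0.2,-0.08,0,0,0,0,0,0.2,-0.08,0,0,0,0])

```text
clock: 12.35
tcp_pos: [0.4123, 0.0134, 0.0638]
orientation: [-2.183, -1.755, 0.337]
contact_force: [-2.0, 1.2, 0.0]
grip_width: 0.0
```

Emit:
servo_tool(increments=[0,0.25,-0.1,0,0,0,0,0,0.25,-0.1,0,0,0,0,0,0.25,-0.1,0,0,0,0,0,0.25,-0.1,0,0,0,0,0,0.25,-0.1,0,0,0,0,0,0.25,-0.1,0,0,0,0,0,0.25,-0.1,0,0,0,0,0,0.25,-0.1,0,0,0,0])

```text
clock: 13.35
tcp_pos: [0.4144, 0.0129, 0.0638]
orientation: [-2.183, -1.755, 0.337]
contact_force: [-3.2, 1.0, 2.1]
grip_width: 0.0001
```

Emit:
servo_tool(increments=[0,0.2,-0.08,0,0,0,0,0,0.2,-0.08,0,0,0,0,0,0.2,-0.08,0,0,0,0,0,0.2,-0.08,0,0,0,0,0,0.2,-0.08,0,0,0,0,0,0.2,-0.08,0,0,0,0,0,0.2,-0.08,0,0,0,0,0,0.2,-0.08,0,0,0,0])

```text
clock: 14.35
tcp_pos: [0.4145, 0.0129, 0.0638]
orientation: [-2.181, -1.753, 0.34]
contact_force: [-6.3, 1.8, 2.2]
grip_width: -0.0002
```

Emit:
servo_tool(increments=[0,0.2,-0.08,0,0,0,0,0,0.2,-0.08,0,0,0,0,0,0.2,-0.08,0,0,0,0,0,0.2,-0.08,0,0,0,0,0,0.2,-0.08,0,0,0,0,0,0.2,-0.08,0,0,0,0,0,0.2,-0.08,0,0,0,0,0,0.2,-0.08,0,0,0,0])

```text
clock: 15.35
tcp_pos: [0.4146, 0.0128, 0.0638]
orientation: [-2.178, -1.752, 0.342]
contact_force: [-10.9, 4.2, 4.9]
grip_width: 0.0002
```

```bash
python3 - <<'E'
from h import *
s,A=st()
im,d=save('scene','s4')
cv2.imwrite('pics/s4c.png',cv2.resize(im[170:300,230:370,::-1],None,fx=4.2,fy=4.2,interpolation=cv2.INTER_CUBIC))
E
```

```text
t 15.35 tcpF mm [155.8  -0.   63.8] W [0.4146 0.0128 0.0638] Fforce [11.58 -1.82  4.91] grip 0.2 j [-0.35  0.55  0.35  2.04 -0.34  1.01  1.59]
axes in F: x [-0.009 -1.     0.016] y [-0.919  0.002 -0.395] z [ 0.395 -0.018 -0.919]
```

View pics/s4c.png

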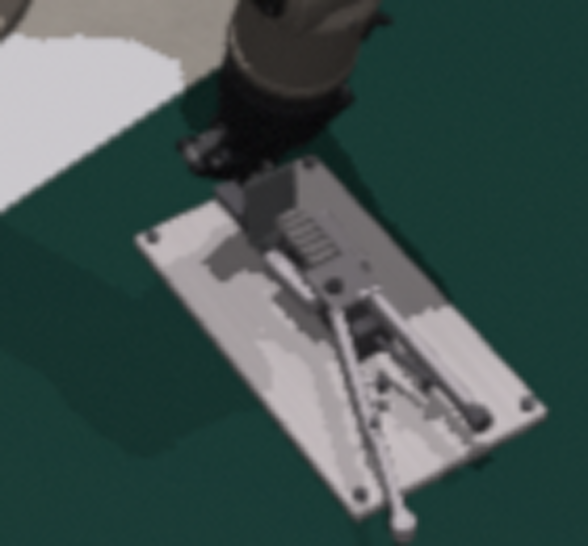

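Emit:
servo_tool(increments=[0,-12,5,0,0,0,0,0,-18,8,0,0,0,0,0,-15,-34,0,0,0,0,0,-15,-34,0,0,0,0,0,-15,-34,0,0,0,0,0,-10,-24,0,0,0,0,0,0,0,-0.13,0,0,0,0,0,0,-0.13,0,0,0])

```text
clock: 16.4
tcp_pos: [0.3855, 0.0172, 0.2015]
orientation: [-2.362, -1.892, 0.103]
contact_force: [-0.5, -0.3, -0.2]
grip_width: 0.0002
```

Emit:
servo_tool(increments=[0,0,0,-0.14,0,0,85,0,40,0,0,0,0,85,0,40,0,0,0,0,85,0,40,0,0,0,0,85,0,40,0,0,0,0,85,0,40,0,0,0,0,85,0,0,0,0,0,0,85,0,0,0,0,0,0,85])

```text
clock: 17.4
tcp_pos: [0.5785, -0.0264, 0.2009]
orientation: [-2.445, -1.958, -0.02]
contact_force: [0.3, -0.3, -0.1]
grip_width: 0.0849
```

```bash
python3 - <<'E'
from h import *
s,A=st(); go([-.058,.016,.20],A,toF(s['tcp_pos']))
im,d=save('wrist','w5');im,d=save('scene','s5')
E
```

```text
t 17.4 tcpF mm [-12.7   4.1 200.9] W [ 0.5785 -0.0264  0.2009] Fforce [-0.38  0.25 -0.08] grip 84.9 j [-0.41  0.37  0.45  1.85 -0.21  0.96  1.49]
axes in F: x [-0.01  -1.     0.016] y [-1.     0.01   0.001] z [-0.001 -0.016 -1.   ]
shift tool mm [-11.5  45.4   0.8]
```

View pics/w5.png

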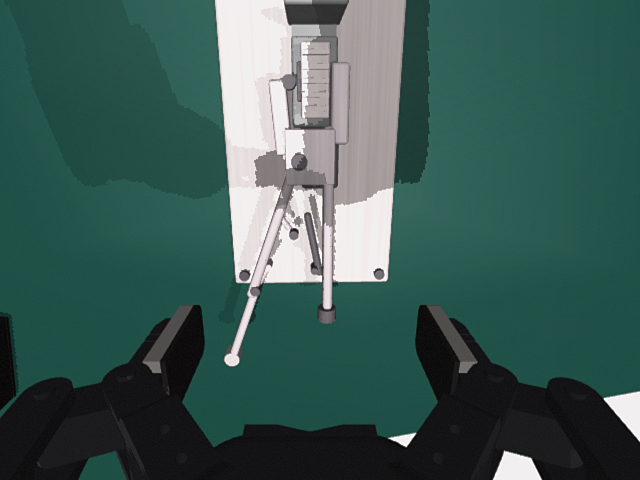

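```bash
python3 - <<'E'
from h import *
im=cv2.imread('pics/w5.png');c,T=camT('wrist')
def proj(p):
    q=T[:3,:3].T@(toW(p)-T[:3,3]); return c['cx']+c['fx']*q[0]/-q[2], c['cy']-c['fy']*q[1]/-q[2]
L=lambda a,z=.065:((-np.cos(.345))*a/1e3+.035, .012+np.sin(.345)*a/1e3,z)
for n,p in dict(c1=(-.09,-.075,.012),c2=(-.09,.075,.012),knob=(-.104,-.012,.063),fg=(-.06,-.012,.065),piv=L(0),hg=L(95),he=L(120),hook=L(172),end=L(185)).items():
    u,v=proj(p);print(n,round(u),round(v));cv2.circle(im,(int(u),int(v)),3,(0,0,255),1)
cv2.imwrite('pics/w5p.png',im[130:430,150:450].repeat(2,0).repeat(2,1))
f=toF(cloud('wrist',np.load('pics/w5.npy')))*1e3
for v,u in [(210,328),(250,328),(290,328),(238,264),(250,260),(340,238),(359,232),(20,318),(100,316),(155,299),(30,318)]: print(u,v,f[v,u].round(1))
E
```

```text
c1 388 279
c2 235 282
knob 327 321
fg 327 275
piv 295 158
hg 258 270
he 249 296
hook 233 346
end 229 358
328 210 [ -5.  -12.5  65.7]
328 250 [-37.9 -12.7  65.7]
328 290 [-72.9 -12.9  66.5]
264 238 [-44.9  44.   12.9]
260 250 [-57.3  48.5  11.8]
238 340 [-121.5   65.3   63.4]
232 359 [-140.2   71.7   64.4]
318 20 [129.9  -6.1  41.3]
316 100 [75.  -3.6 64.5]
299 155 [37.7  9.  72.1]
318 30 [125.8  -6.5  28.9]
```

View pics/w5p.png

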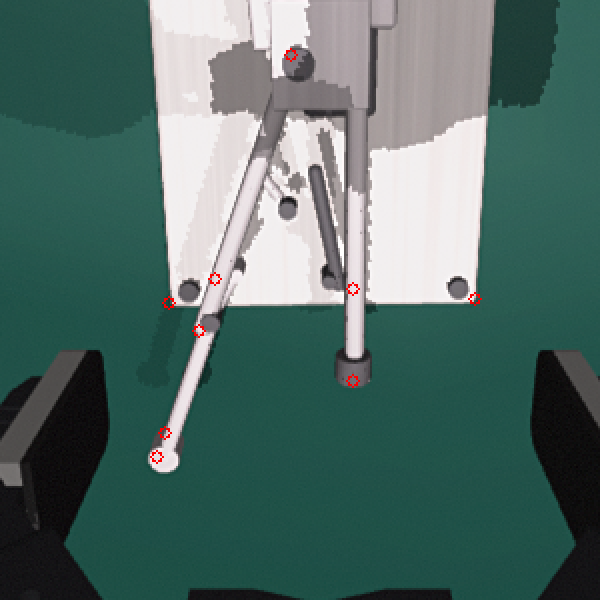

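Emit:
servo_tool(increments=[-7,24,0,0,0,0,85,-7,23,0,0,0,0,85,0,0,25,0,0,0,85,0,0,25,0,0,0,85,0,0,25,0,0,0,85,0,0,25,0,0,0,85,0,0,10,0,0,0,85,0,0,0,0,0,0,85])

```text
clock: 18.5
tcp_pos: [0.6217, -0.0481, 0.0908]
orientation: [-2.444, -1.958, -0.02]
contact_force: [0.2, -0.3, 0.6]
grip_width: 0.0847
```

```bash
python3 - <<'E'
from h import *
s,A=st(); go([-.06,.018,.03],A,toF(s['tcp_pos']))
im,d=save('wrist','w6')
E
```

```text
t 18.5 tcpF mm [-59.5  16.3  90.8] W [ 0.6217 -0.0481  0.0908] Fforce [-0.3   0.22  0.64] grip 84.7 j [-0.3   0.58  0.39  1.82 -0.32  0.8   1.61]
axes in F: x [-0.009 -1.     0.016] y [-1.     0.009  0.   ] z [-0.    -0.016 -1.   ]
shift tool mm [-2.7  0.5 60.8]
```

View pics/w6.png

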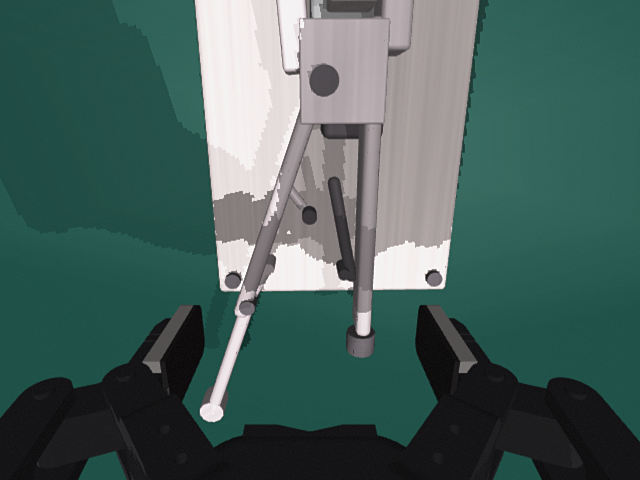

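Emit:
servo_tool(increments=[-2,0,10,0,0,0,85,0,0,10,0,0,0,85,0,0,10,0,0,0,85,0,0,10,0,0,0,85,0,0,10,0,0,0,85,0,0,8,0,0,0,85,0,0,3,0,0,0,85,0,0,0,0,0,0,85])

```text
clock: 19.55
tcp_pos: [0.622, -0.0494, 0.0297]
orientation: [-2.444, -1.958, -0.02]
contact_force: [0.3, -0.0, -0.6]
grip_width: 0.0847
```

```bash
python3 - <<'E'
from h import *
s,A=st(); 
im,d=save('wrist','w7')
E
```

```text
t 19.55 tcpF mm [-60.   17.4  29.7] W [ 0.622  -0.0494  0.0297] Fforce [-0.3  -0.02 -0.59] grip 84.7 j [-0.27  0.66  0.35  1.84 -0.36  0.69  1.64]
axes in F: x [-0.009 -1.     0.016] y [-1.     0.009  0.001] z [-0.001 -0.016 -1.   ]
```

View pics/w7.png

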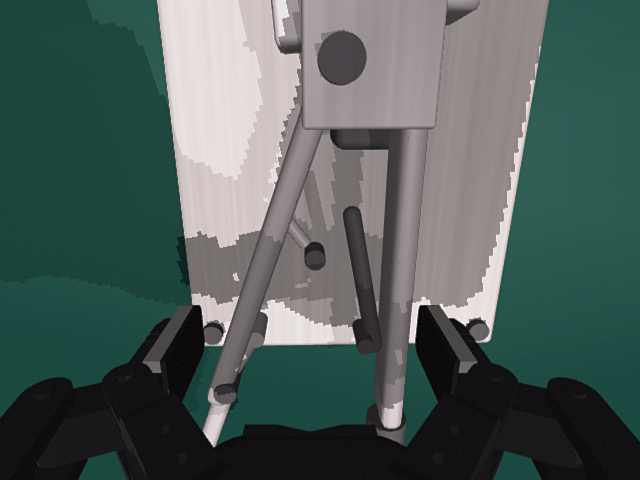

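Emit:
servo_tool(increments=[0,0,0,0,0,0,80,0,0,0,0,0,0,76,0,0,0,0,0,0,74,0,0,0,0,0,0,72,0,0,0,0,0,0,70,0,0,0,0,0,0,70,0,0,0,0,0,0,70,0,0,0,0,0,0,70], squeeze=20)

```text
clock: 20.6
tcp_pos: [0.622, -0.0497, 0.0299]
orientation: [-2.445, -1.958, -0.02]
contact_force: [-1.0, -2.1, 2.4]
grip_width: 0.0702
```

Emit:
servo_tool(increments=[0.5,0,0,0,0,0,69,0.5,0,0,0,0,0,68,0.5,0,0,0,0,0,67,0.5,0,0,0,0,0,66,0.5,0,0,0,0,0,65,0.5,0,0,0,0,0,64,0,0,0,0,0,0,64,0,0,0,0,0,0,64])

```text
clock: 21.6
tcp_pos: [0.6231, -0.0476, 0.0309]
orientation: [-2.446, -1.959, -0.021]
contact_force: [-3.2, -3.5, 9.1]
grip_width: 0.0639
```

```bash
python3 - <<'E'
from h import *
s,A=st(); 
im,d=save('wrist','w8')
E
```

```text
t 21.6 tcpF mm [-60.8  15.4  30.9] W [ 0.6231 -0.0476  0.0309] Fforce [2.37 4.06 9.15] grip 63.9 j [-0.27  0.66  0.35  1.84 -0.36  0.69  1.64]
axes in F: x [-0.01  -1.     0.015] y [-1.     0.01   0.002] z [-0.002 -0.015 -1.   ]
```

View pics/w8.png

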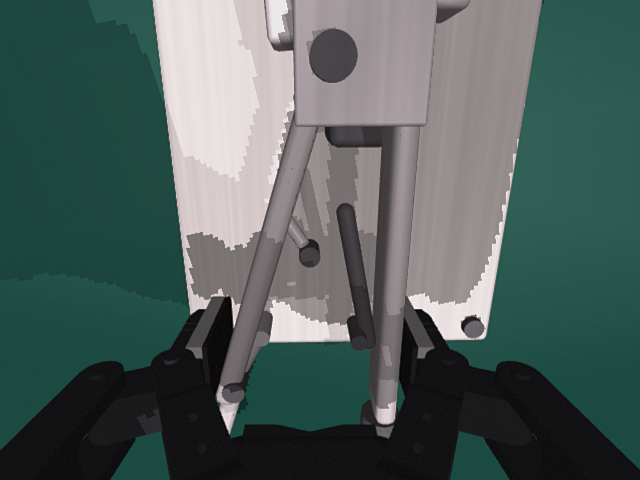

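Emit:
servo_tool(increments=[0.75,0,-1,0,0,0,62.5,0.75,0,-0.6,0,0,0,61,0.75,0,-0.4,0,0,0,59.5,0.75,0,-0.4,0,0,0,58,0.75,0,-0.4,0,0,0,56.5,0.75,0,-0.4,0,0,0,55,0,0,-0.2,0,0,0,55,0,0,0,0,0,0,55])

```text
clock: 22.65
tcp_pos: [0.6242, -0.0432, 0.0331]
orientation: [-2.447, -1.959, -0.02]
contact_force: [1.7, -7.3, -1.5]
grip_width: 0.0554
```

```bash
python3 - <<'E'
from h import *
s,A=st(); 
E
```

```text
t 22.65 tcpF mm [-60.9  11.   33.1] W [ 0.6242 -0.0432  0.0331] Fforce [-3.18  6.74 -1.5 ] grip 55.4 j [-0.28  0.66  0.35  1.84 -0.36  0.7   1.63]
axes in F: x [-0.01  -1.     0.015] y [-1.     0.01   0.002] z [-0.003 -0.015 -1.   ]
```

Emit:
servo_tool(increments=[0.6,0,-0.3,0,0,0,53.8,0.6,0,-0.3,0,0,0,52.6,0.6,0,-0.3,0,0,0,51.4,0.6,0,-0.3,0,0,0,50.2,0.6,0,-0.3,0,0,0,49,0.6,0,-0.2,0,0,0,48,0.6,0,-0.2,0,0,0,47,0,0,0,0,0,0,47])

```text
clock: 23.65
tcp_pos: [0.625, -0.0392, 0.0348]
orientation: [-2.447, -1.959, -0.02]
contact_force: [3.8, -7.4, -3.6]
grip_width: 0.0473
```

```bash
python3 - <<'E'
from h import *
s,A=st(); 
E
```

```text
t 23.65 tcpF mm [-60.8   6.9  34.8] W [ 0.625  -0.0392  0.0348] Fforce [-5.29  6.46 -3.57] grip 47.3 j [-0.29  0.66  0.35  1.84 -0.36  0.7   1.62]
axes in F: x [-0.01  -1.     0.014] y [-1.     0.01   0.002] z [-0.002 -0.014 -1.   ]
```

Emit:
servo_tool(increments=[0.5,0,0,0,0,0,46,0.5,0,0,0,0,0,45,0.5,0,-0.1,0,0,0,44,0.5,0,-0.1,0,0,0,43,0.5,0,-0.1,0,0,0,42,0.5,0,-0.1,0,0,0,41,0,0,0,0,0,0,41,0,0,0,0,0,0,41])

```text
clock: 24.65
tcp_pos: [0.625, -0.0342, 0.0355]
orientation: [-2.443, -1.959, -0.02]
contact_force: [0.8, -0.7, -0.1]
grip_width: 0.0411
```

```bash
python3 - <<'E'
from h import *
s,A=st(); 
E
```

```text
t 24.65 tcpF mm [-59.7   2.   35.5] W [ 0.625  -0.0342  0.0355] Fforce [-0.89  0.56 -0.06] grip 41.1 j [-0.29  0.66  0.35  1.83 -0.36  0.71  1.62]
axes in F: x [-0.009 -1.     0.017] y [-1.     0.009  0.   ] z [-0.    -0.017 -1.   ]
```

```bash
python3 - <<'E'
from h import *
im,d=save('wrist','w9')
E
```

```text
(no output)
```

View pics/w9.png

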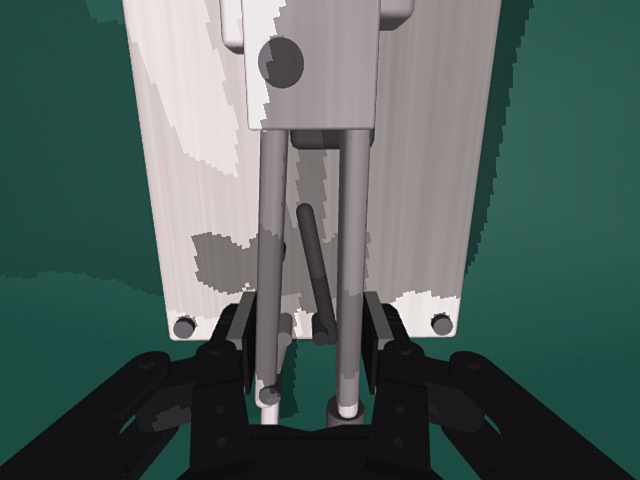

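Emit:
servo_tool(increments=[0,0,0,0,0,0,55,0,0,0,0,0,0,60,0,0,0,0,0,0,60,0,0,-15,0,0,0,60,0,0,-25,0,0,0,60,0,0,-30,0,0,0,60,0,0,-30,0,0,0,60,0,0,0,0,0,0,60])

```text
clock: 25.7
tcp_pos: [0.6263, -0.0362, 0.1381]
orientation: [-2.446, -1.96, -0.027]
contact_force: [0.9, -0.1, -0.3]
grip_width: 0.0599
```

```bash
python3 - <<'E'
from h import *
s,A=st(); 
im,d=save('wrist','w10')
E
```

```text
t 25.7 tcpF mm [-61.5   3.7 138.1] W [ 0.6263 -0.0362  0.1381] Fforce [-0.89 -0.04 -0.27] grip 59.9 j [-0.34  0.52  0.42  1.79 -0.29  0.88  1.56]
axes in F: x [-0.009 -1.     0.018] y [-1.     0.009  0.005] z [-0.005 -0.018 -1.   ]
```

View pics/w10.png

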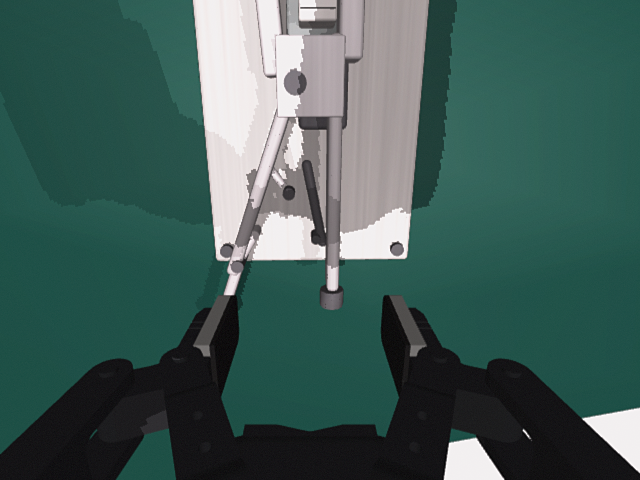

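Emit:
servo_tool(increments=[-14,-1,0,0,0,0,85,0,0,0,0,0,0,85,0,0,20,0,0,0,85,0,0,25,0,0,0,85,0,0,25,0,0,0,85,0,0,20,0,0,0,85,0,0,15,0,0,0,85,0,0,0,0,0,0,85])

```text
clock: 26.75
tcp_pos: [0.6203, -0.0484, 0.0291]
orientation: [-2.443, -1.957, -0.017]
contact_force: [0.4, 0.4, -0.7]
grip_width: 0.0851
```

```bash
python3 - <<'E'
from h import *
s,A=st(); 
E
```

```text
t 26.75 tcpF mm [-58.2  16.8  29.1] W [ 0.6203 -0.0484  0.0291] Fforce [-0.28 -0.49 -0.68] grip 85.1 j [-0.27  0.66  0.35  1.84 -0.36  0.69  1.64]
axes in F: x [-0.009 -1.     0.015] y [-1.     0.009 -0.001] z [ 0.001 -0.015 -1.   ]
```

Emit:
servo_tool(increments=[0,0,-0.5,0,0,0,78,0,0,-0.5,0,0,0,72,0.4,0,-0.5,0,0,0,70,0.6,0,-0.4,0,0,0,68.5,0.6,0,-0.4,0,0,0,67,0.6,0,-0.4,0,0,0,65.5,0.6,0,-0.4,0,0,0,64,0.5,0,-0.4,0,0,0,62.5])

```text
clock: 27.75
tcp_pos: [0.6225, -0.0467, 0.0347]
orientation: [-2.447, -1.959, -0.021]
contact_force: [0.4, -6.1, 0.6]
grip_width: 0.0631
```

Emit:
servo_tool(increments=[0.7,0,-0.4,0,0,0,61,0.7,0,-0.3,0,0,0,59.5,0.7,0,-0.3,0,0,0,58,0.7,0,-0.3,0,0,0,56.5,0.7,0,-0.3,0,0,0,55,0.7,0,-0.3,0,0,0,53.5,0.7,0,-0.3,0,0,0,52,0.7,0,-0.3,0,0,0,50.5])

```text
clock: 28.75
tcp_pos: [0.624, -0.0409, 0.0372]
orientation: [-2.447, -1.959, -0.022]
contact_force: [2.0, -6.0, 0.7]
grip_width: 0.0509
```

```bash
python3 - <<'E'
from h import *
s,A=st(); 
E
```

```text
t 28.75 tcpF mm [-60.2   8.7  37.2] W [ 0.624  -0.0409  0.0372] Fforce [-3.25  5.44  0.68] grip 50.9 j [-0.29  0.66  0.36  1.84 -0.36  0.7   1.63]
axes in F: x [-0.01  -1.     0.015] y [-1.     0.01   0.003] z [-0.003 -0.015 -1.   ]
```

Emit:
servo_tool(increments=[0.6,0,-0.2,0,0,0,49.2,0.6,0,-0.2,0,0,0,48,0.6,0,-0.2,0,0,0,46.8,0.6,0,-0.2,0,0,0,45.6,0.6,0,-0.1,0,0,0,44.4,0.6,0,-0.1,0,0,0,43.2,0.6,0,-0.1,0,0,0,42,0.5,0,-0.1,0,0,0,41])

```text
clock: 29.75
tcp_pos: [0.6238, -0.0351, 0.0377]
orientation: [-2.444, -1.958, -0.02]
contact_force: [0.9, -4.5, 0.1]
grip_width: 0.0411
```

```bash
python3 - <<'E'
from h import *
s,A=st(); 
E
```

```text
t 29.75 tcpF mm [-58.8   3.1  37.7] W [ 0.6238 -0.0351  0.0377] Fforce [-1.87  4.22  0.09] grip 41.1 j [-0.3   0.65  0.36  1.84 -0.36  0.71  1.62]
axes in F: x [-0.009 -1.     0.016] y [-1.     0.009  0.   ] z [-0.    -0.016 -1.   ]
```

Emit:
servo_tool(increments=[0.5,0,0,0,0,0,40,0.5,0,0,0,0,0,39,0.5,0,-0.1,0,0,0,38,0.5,0,0,0,0,0,37,0.5,0,-0.1,0,0,0,36,0.5,0,0,0,0,0,35,0,0,0,0,0,0,35,0,0,0,0,0,0,35])

```text
clock: 30.75
tcp_pos: [0.6247, -0.0324, 0.0382]
orientation: [-2.444, -1.958, -0.02]
contact_force: [0.3, -0.1, 0.1]
grip_width: 0.0346
```

```bash
python3 - <<'E'
from h import *
s,A=st(); 
E
```

```text
t 30.75 tcpF mm [-59.2   0.3  38.2] W [ 0.6247 -0.0324  0.0382] Fforce [-0.3   0.07  0.08] grip 34.6 j [-0.3   0.65  0.36  1.84 -0.36  0.71  1.61]
axes in F: x [-0.009 -1.     0.016] y [-1.     0.009  0.001] z [-0.001 -0.016 -1.   ]
```

Emit:
servo_tool(increments=[0.5,0,0,0,0,0,33.5,0.5,0,0,0,0,0,32.5,0.5,0,0,0,0,0,31.5,0.5,0,0,0,0,0,30.5,0.5,0,0,0,0,0,29.5,0.5,0,0,0,0,0,28.5,0,0,0,0,0,0,28.5,0,0,0,0,0,0,28.5])

```text
clock: 31.75
tcp_pos: [0.6251, -0.0309, 0.0384]
orientation: [-2.446, -1.958, -0.019]
contact_force: [-2.4, -5.4, 4.4]
grip_width: 0.0305
```

```bash
python3 - <<'E'
from h import *
s,A=st(); save('wrist','w11')
E
```

```text
t 31.75 tcpF mm [-59.2  -1.3  38.4] W [ 0.6251 -0.0309  0.0384] Fforce [1.16 5.81 4.44] grip 30.5 j [-0.3   0.66  0.36  1.83 -0.36  0.71  1.61]
axes in F: x [-0.01  -1.     0.014] y [-1.     0.01   0.001] z [-0.001 -0.014 -1.   ]
```

View pics/w11.png

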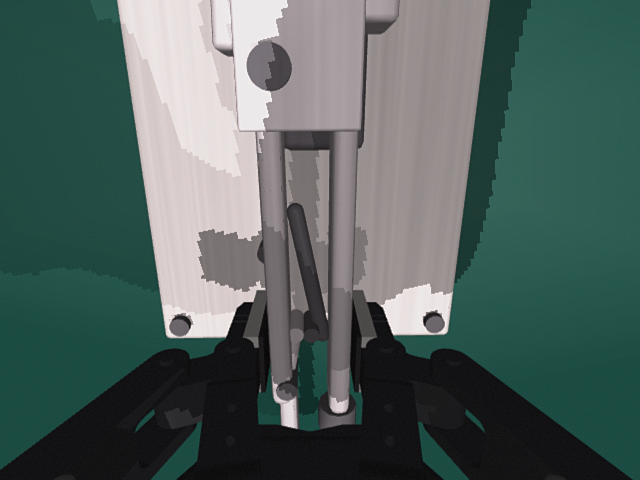

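Emit:
servo_tool(increments=[0,0,0,0,0,0,33,-1,0,0,0,0,0,36,0,0,0,0,0,0,42,0,0,0,0,0,0,50,0,0,0,0,0,0,50,0,0,0,0,0,0,50,0,0,0,0,0,0,50,0,0,0,0,0,0,50])

```text
clock: 32.8
tcp_pos: [0.6252, -0.0304, 0.0382]
orientation: [-2.444, -1.958, -0.02]
contact_force: [-0.6, 0.5, -0.7]
grip_width: 0.0503
```

```bash
python3 - <<'E'
from h import *
s,A=st(); save('wrist','w12')
E
```

```text
t 32.8 tcpF mm [-59.2  -1.8  38.2] W [ 0.6252 -0.0304  0.0382] Fforce [ 0.64 -0.33 -0.68] grip 50.3 j [-0.3   0.66  0.36  1.83 -0.36  0.71  1.61]
axes in F: x [-0.009 -1.     0.016] y [-1.     0.009  0.001] z [-0.001 -0.016 -1.   ]
```

View pics/w12.png

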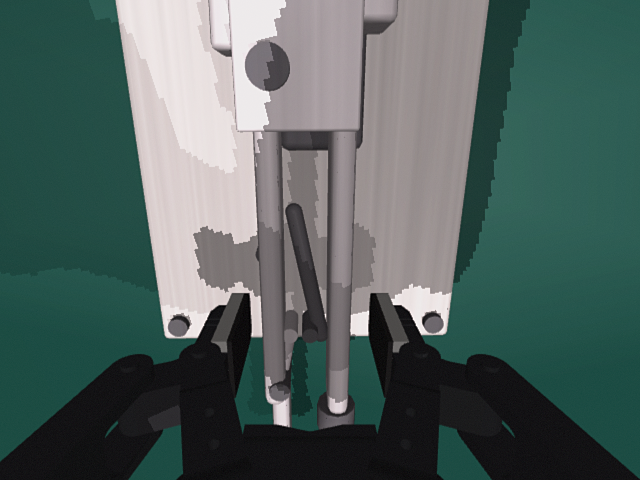

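Emit:
servo_tool(increments=[0,0,-10,0,0,0,60,0,0,-25,0,0,0,60,0,0,-30,0,0,0,60,0,0,-30,0,0,0,60,0,-20,-30,0,0,0,60,0,-20,0,0,0,0,60,0,0,0,0,0,0,0,0,0,0,0,0,0,0])

```text
clock: 33.85
tcp_pos: [0.5862, -0.0236, 0.1635]
orientation: [-2.445, -1.959, -0.021]
contact_force: [0.1, 0.4, 0.5]
grip_width: 0.0247
```

```bash
python3 - <<'E'
from h import *
s,A=st(); save('wrist','w13')
f=toF(cloud('wrist',np.load('pics/w13.npy')))*1e3
m=(f[...,2]>52)&(f[...,2]<75)&(f[...,0]<-20)&(f[...,0]>-170)&(abs(f[...,1])<60)
q=f[m]
for lo in range(-160,-20,8):
    z=q[(q[:,0]>=lo)&(q[:,0]<lo+8)]
    if len(z): print(lo,len(z),'bars y', z[z[:,1]<-3][:,1].min().round(1) if (z[:,1]<-3).any() else '', z[z[:,1]<-3][:,1].max().round(1) if (z[:,1]<-3).any() else '', z[z[:,1]>=-3][:,1].min().round(1) if (z[:,1]>=-3).any() else '',z[:,1].max().round(1))
E
```

```text
t 33.85 tcpF mm [-19.6  -0.3 163.5] W [ 0.5862 -0.0236  0.1635] Fforce [ 0.04 -0.44  0.48] grip 24.7 j [-0.4   0.43  0.45  1.86 -0.25  0.89  1.52]
axes in F: x [-0.009 -1.     0.016] y [-1.     0.009  0.002] z [-0.002 -0.016 -1.   ]
-160 104 bars y   5.0 18.3
-152 172 bars y   5.0 18.1
-144 77 bars y   7.9 14.4
-136 75 bars y   7.8 14.2
-128 79 bars y   7.7 14.0
-120 80 bars y   7.5 14.5
-112 157 bars y -19.0 -4.2 7.4 14.4
-104 269 bars y -18.9 -4.2 7.4 14.2
-96 230 bars y -18.9 -4.3 7.8 14.0
-88 199 bars y -15.4 -7.8 6.8 16.7
-80 263 bars y -15.2 -7.9 6.8 16.5
-72 254 bars y -15.2 -5.2 5.2 16.2
-64 380 bars y -15.1 -3.0 -2.9 16.0
-56 389 bars y -15.9 -3.0 -3.0 16.5
-48 342 bars y -15.8 -3.1 -2.4 16.2
-40 340 bars y -15.8 -3.1 -2.5 16.0
-32 342 bars y -15.7 -8.0 -2.5 15.7
-24 176 bars y -15.6 -8.0 -0.5 16.2
```

View pics/w13.png

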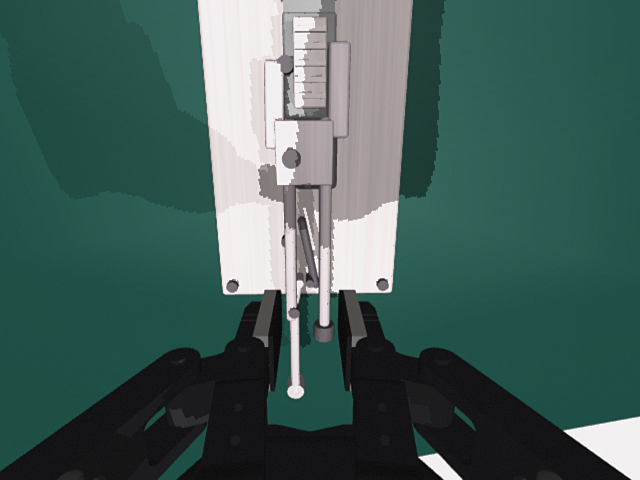

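Emit:
servo_tool(increments=[4,40,0,0,0,0,0,4,40,0,0,0,0,0,2,35,0,0,0,0,0,0,0,20,0,0,0,0,0,0,25,0,0,0,0,0,0,20,0,0,0,0,0,0,0,0,0,0,0,0,0,0,0,0,0,0])

```text
clock: 34.9
tcp_pos: [0.7006, -0.0381, 0.099]
orientation: [-2.445, -1.959, -0.021]
contact_force: [0.7, 0.3, 0.5]
grip_width: 0.0002
```

```bash
python3 - <<'E'
from h import *
s,A=st(); go([-.135,-.011,.04],A,toF(s['tcp_pos'])); save('wrist','w14')
E
```

```text
t 34.9 tcpF mm [-134.5  -10.1   99. ] W [ 0.7006 -0.0381  0.099 ] Fforce [-0.66 -0.41  0.45] grip 0.2 j [-0.3   0.68  0.4   1.61 -0.34  0.91  1.59]
axes in F: x [-0.009 -1.     0.016] y [-1.     0.009  0.002] z [-0.002 -0.016 -1.   ]
shift tool mm [-0.   0.4 59. ]
```

View pics/w14.png

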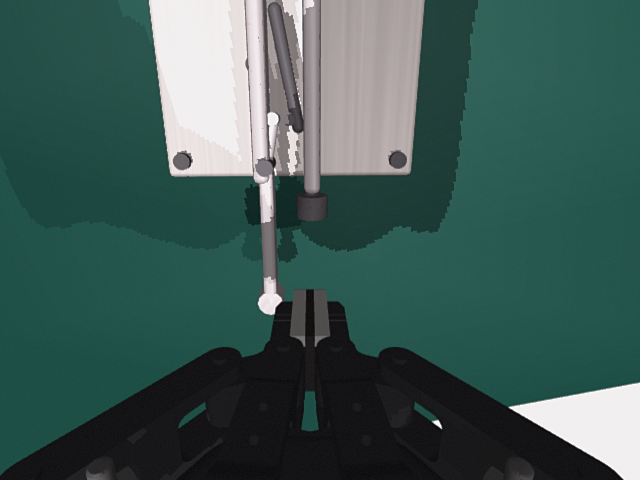

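Emit:
servo_tool(increments=[4,0,0,0,0,0,0,0,0,10,0,0,0,0,0,0,12,0,0,0,0,0,0,12,0,0,0,0,0,0,10,0,0,0,0,0,0,10,0,0,0,0,0,0,5,0,0,0,0,0,0,0,0,0,0,0])

```text
clock: 35.95
tcp_pos: [0.7012, -0.0331, 0.0391]
orientation: [-2.444, -1.958, -0.02]
contact_force: [-0.5, 0.4, 0.3]
grip_width: 0.0
```

```bash
python3 - <<'E'
from h import *
s,A=st(); save('wrist','w15')
E
```

```text
t 35.95 tcpF mm [-134.1  -15.    39.1] W [ 0.7012 -0.0331  0.0391] Fforce [ 0.55 -0.31  0.32] grip 0.0 j [-0.28  0.75  0.37  1.64 -0.37  0.82  1.6 ]
axes in F: x [-0.009 -1.     0.016] y [-1.     0.009  0.   ] z [-0.    -0.016 -1.   ]
```

View pics/w15.png

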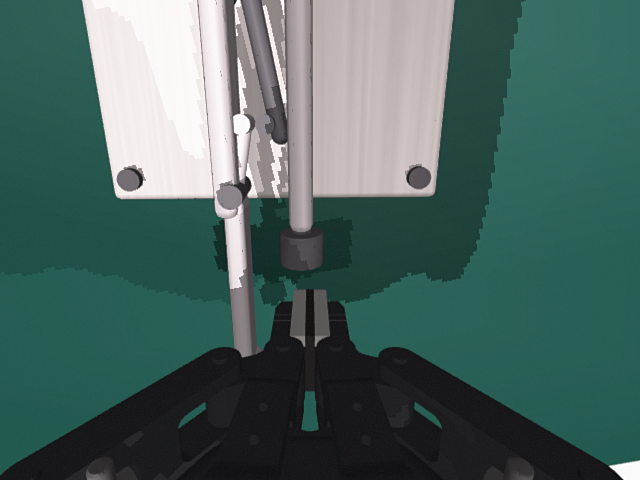

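Emit:
servo_tool(increments=[-1.5,0,0,0,0,0,0,-1.5,0,0,0,0,0,0,-1.5,0,0,0,0,0,0,-1.5,0,0,0,0,0,0,-1.5,0,0,0,0,0,0,-1.5,0,0,0,0,0,0,-1.5,0,0,0,0,0,0,-1.5,0,0,0,0,0,0])

```text
clock: 37.0
tcp_pos: [0.699, -0.0446, 0.0393]
orientation: [-2.444, -1.959, -0.021]
contact_force: [-0.4, 1.0, 0.6]
grip_width: -0.0003
```

Emit:
servo_tool(increments=[-1,0,0,0,0,0,0,-1,0,0,0,0,0,0,-1,0,0,0,0,0,0,-1,0,0,0,0,0,0,-1,0,0,0,0,0,0,-1,0,0,0,0,0,0,-1,0,0,0,0,0,0,-1,0,0,0,0,0,0])

```text
clock: 38.0
tcp_pos: [0.697, -0.0528, 0.0392]
orientation: [-2.444, -1.958, -0.02]
contact_force: [0.3, 1.8, 1.7]
grip_width: 0.0
```

```bash
python3 - <<'E'
from h import *
s,A=st(); save('wrist','w16')
E
```

```text
t 38.0 tcpF mm [-134.     5.1   39.2] W [ 0.697  -0.0528  0.0392] Fforce [ 0.07 -1.82  1.72] grip 0.0 j [-0.25  0.75  0.37  1.64 -0.37  0.81  1.63]
axes in F: x [-0.009 -1.     0.016] y [-1.     0.009  0.001] z [-0.001 -0.016 -1.   ]
```

View pics/w16.png

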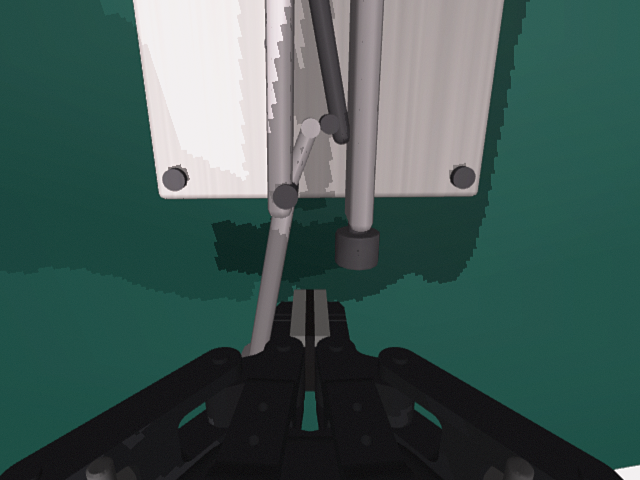

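Lever (about (265,290)) is turned ~0.2 rad while the handle is still shut; continue.

Emit:
servo_tool(increments=[-1,0,0,0,0,0,0,-1,0,0,0,0,0,0,-1,0,0,0,0,0,0,-1,0,0,0,0,0,0,-1,0,0,0,0,0,0,-1,0,0,0,0,0,0,-1,0,0,0,0,0,0,-1,0,0,0,0,0,0])

```text
clock: 39.05
tcp_pos: [0.6953, -0.061, 0.039]
orientation: [-2.445, -1.958, -0.02]
contact_force: [0.0, -0.0, -0.3]
grip_width: 0.0001
```

```bash
python3 - <<'E'
from h import *
s,A=st(); save('wrist','w17')
E
```

```text
t 39.05 tcpF mm [-134.1   13.4   39. ] W [ 0.6953 -0.061   0.039 ] Fforce [-0.01  0.01 -0.29] grip 0.1 j [-0.24  0.75  0.37  1.65 -0.37  0.81  1.64]
axes in F: x [-0.01  -1.     0.015] y [-1.     0.01   0.001] z [-0.001 -0.015 -1.   ]
```

View pics/w17.png

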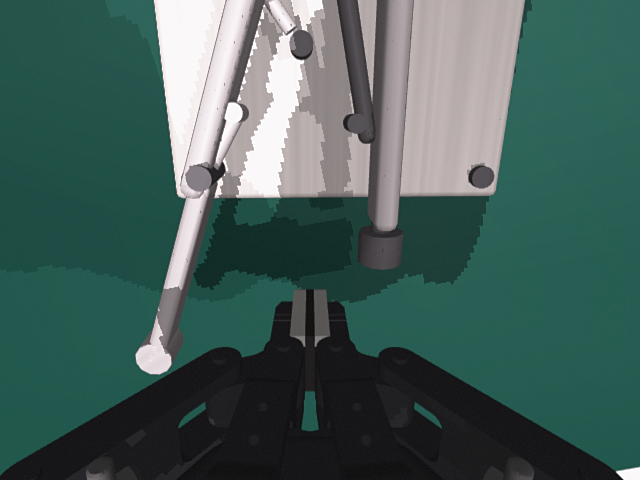

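Emit:
servo_tool(increments=[4,0,0,0,0,0,0,0,0,-15,0,0,0,0,0,0,-25,0,0,0,0,0,0,-35,0,0,0,0,0,0,-35,0,0,0,0,0,-30,-25,0,0,0,0,0,-30,0,0,0,0,0,0,0,0,0,0,0,0])

```text
clock: 40.1
tcp_pos: [0.6358, -0.045, 0.1756]
orientation: [-2.444, -1.958, -0.022]
contact_force: [0.2, 0.5, 0.6]
grip_width: -0.0002
```

```bash
python3 - <<'E'
from h import *
s,A=st(); save('wrist','w18')
f=toF(cloud('wrist',np.load('pics/w18.npy')))*1e3
m=(f[...,2]>55)&(f[...,2]<75)&(f[...,0]<-20)&(f[...,0]>-170)&(f[...,1]>10)&(f[...,1]<100)
for lo in range(-160,-20,20):
    q=f[m&(f[...,0]>=lo)&(f[...,0]<lo+20)]
    if len(q):print(lo,q[:,:2].mean(0).round(1))
im,_=save('scene','s18'); cv2.imwrite('pics/s18c.png',cv2.resize(im[170:300,230:370,::-1],None,fx=4.2,fy=4.2,interpolation=cv2.INTER_CUBIC))
E
```

```text
t 40.1 tcpF mm [-72.6  10.3 175.6] W [ 0.6358 -0.045   0.1756] Fforce [-0.07 -0.52  0.64] grip -0.2 j [-0.34  0.5   0.45  1.73 -0.27  0.97  1.56]
axes in F: x [-0.009 -1.     0.017] y [-1.     0.009  0.001] z [-0.001 -0.017 -1.   ]
-160 [-144.3   72.3]
-140 [-131.1   68.9]
-120 [-109.9   60.6]
-100 [-90.   53.3]
-80 [-69.3  46.6]
-60 [-50.9  40.1]
-40 [-30.   33.5]
```

View pics/w18.png

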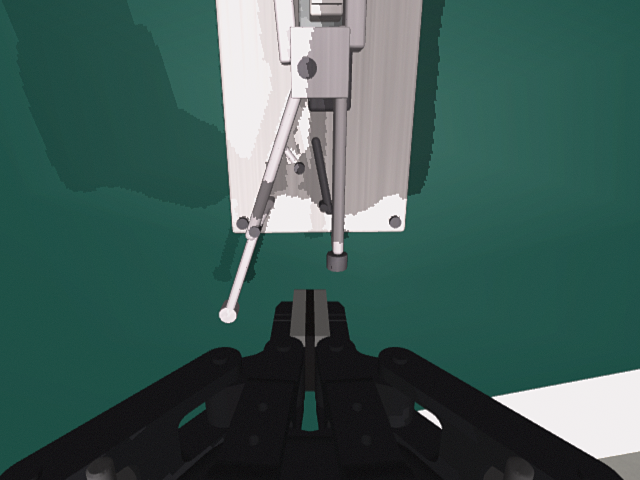

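View pics/s18c.png

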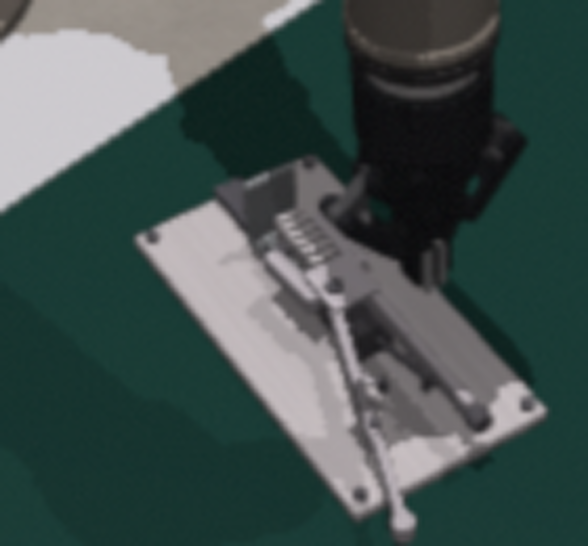

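Emit:
servo_tool(increments=[0,-20,-10,0,0,0,0,0,-30,-10,0,0,0,0,0,-20,0,0,0,0,0,0,0,0,0,0,0,0,0,0,0,0,0,0,0,0,0,0,0,0,0,0,0,0,0,0,0,0,0,0,0,0,0,0,0,0])

```text
clock: 41.2
tcp_pos: [0.5689, -0.0307, 0.1938]
orientation: [-2.445, -1.958, -0.02]
contact_force: [0.1, -0.7, 0.1]
grip_width: 0.0004
```

```bash
python3 - <<'E'
from h import *
s,A=st(); im,_=save('wrist','w19')
a=cv2.imread('pics/w5.png')[0:150,230:400];b=cv2.imread('pics/w19.png')[0:150,230:400]
cv2.imwrite('pics/cmp.png',cv2.resize(np.hstack([a,b]),None,fx=2.35,fy=3.5,interpolation=cv2.INTER_CUBIC))
E
```

```text
t 41.2 tcpF mm [ -4.2  10.3 193.8] W [ 0.5689 -0.0307  0.1938] Fforce [-0.3   0.7   0.07] grip 0.4 j [-0.42  0.37  0.47  1.88 -0.22  0.94  1.51]
axes in F: x [-0.009 -1.     0.016] y [-1.     0.009  0.001] z [-0.001 -0.016 -1.   ]
```

View pics/cmp.png

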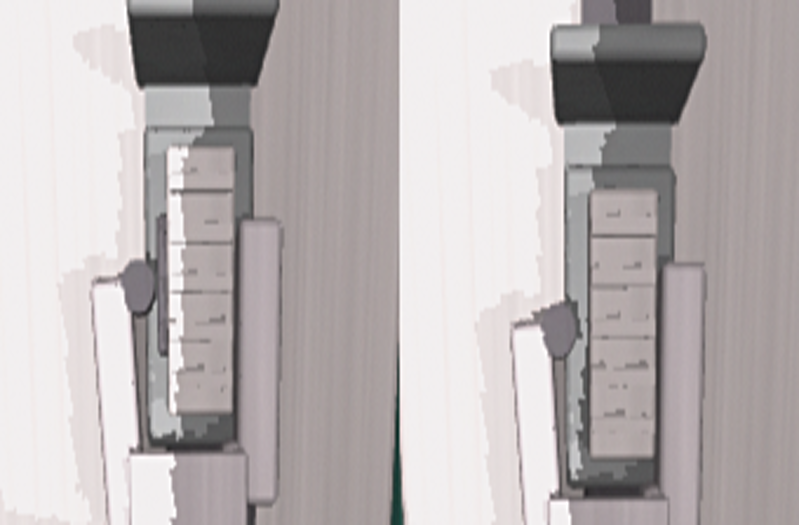

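```bash
python3 -c "
from bench import *
print(hand_in(), get_obs()['clock'])"
```

```text
the job is handed in; nothing more can be done
the job is handed in; nothing more can be done
```

The job is done and handed in at about 41 s. I pushed the slide home, locked the pliers and then released them again. Every force I read stayed at or below about 12 N.

- **Slide:** I pushed it with closed fingers until it met the hard stop. The tool stopped advancing and the force rose to about 12 N.
- **Locking:** My first squeeze failed. At 41 mm the force dropped to about zero and I took that as the snap, but the handle sprang open again when I let go. On the second squeeze I went on until the width stopped at about 30.5 mm, though I was commanding 28.5 mm. The pictures then showed the handle staying shut with nothing touching it.
- **Release:** I pulled the lever outwards from its inner side with under 2 N at each reading. It was turned about 0.2 rad while the handle was still shut, and then the pliers sprang open.

**Last checks:**
- The handle and lever lie in one straight line at about 0.345 rad, so the pliers are fully open and the lever is at rest.
- The cap's dark strip no longer stands proud of the module. I judged this by eye and did not measure it.
- The slide is still home, within about 0.5 mm by comparing pictures. That comparison is coarse, because the camera had moved slightly between the two pictures.
- The hand was clear of everything and read almost no force.
- I kept away from the screwdriver, spare module, tray and mug. I did not measure their positions again.

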